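# Put the chisel away in the push-to-open drawer

### The arm

A 6-joint arm with a two-finger parallel gripper is mounted at the origin on the work surface. World frame = base frame: x ahead of the robot, y to its left, z up, the work surface at z = 0. Lengths are in m, angles in rad, forces in N, time in s.
With the tool pointing down it reaches from about 0.325 to 0.775 m from the base axis. Payload 5.5 kg.
Tool frame: the origin (TCP) lies midway between the tips of the shut fingers; the grasp point (between the pads) lies 19 mm behind it (manip.grip_depth is the distance from the TCP to the grasp point, in m); z points along the fingers, y is the line along which they close (so a half turn about z gives the same grasp; the last joint's range is limited). The gripper opens to 85 mm and grips with 20 to 120 N. Pads are 22 mm wide; open, the fingers measure 114 mm over their backs; the gripper's body (76 mm by 85 mm) begins 54 mm behind the grasp point. The pads swing forward as they close: fully open they stand 13 mm farther back than shut.
Start: joints at [1.104, 0.091, 1.231, -0, 1.82, -0.057], TCP at [0.239, 0.55, 0.204] pointing down, gripper open.
Joint ranges: [-2.87, 2.87], [-0.86, 2.18], [0.17, 2.46], [-1.51, 4.65], [0.06, 2.69], [-2.65, 2.65]. Speed limits (rad/s): [2.57, 2.57, 3.01, 3.14, 3.14, 3.14].

### API

Orientations are given as a unit quaternion [x, y, z, w].
In Python, from plant import sensors, viewer, hand_in, spotter, manip gives the robot as it stands. The module is installed in compiled form; this text tells all that it offers.
- The arm moves only by the tool drive_tool, never from a script. Its argument "targets" is a list of rows, each a list of 4 numbers: the shift along the tool's x, y, z in m, then the turn about the tool's z in degrees. In form: [[tx, ty, tz, turn], ...]. A call has exactly 5 rows; each row is the pose to reach, as a shift and turn from the pose commanded when the call began, along the tool's axes at that moment; what a row does not reach only later rows make up. A row lasts 1/8 s, in which the tool goes at most 62.5 mm and 10.7 degrees, less where a joint would pass 70% of its speed; a pose out of reach is approached as far as the arm can. A call with a gripper value outside its range is refused whole. "jaw" is the opening, from -1 (shut) to 1 (fully open), set as the call begins (left out, the last holds). The fingers move at their own pace and stop on an object; "grip_force" is the grip in N (left out, the last holds). Time passes only in rows, so rows that repeat a pose let the fingers close, or fill a call up. It gives the time, the measured TCP pose, the force, the opening and the grip force at its end, in the units of the state.
- sensors.get_state(): the state, without advancing time (a new reading comes with each control period).
- viewer.snapshot(name): name is "scene" or "top" or "wrist"; returns the picture (400x640x3 uint8, red, green, blue); there is no depth.
- viewer.camera_info(name): a dict with "mtx" (3x3 intrinsics, pixels), "extrinsics" (4x4, takes a point from world to camera coordinates); the wrist camera has in their place "mount" (4x4, takes a point from camera to tool coordinates, whose origin is the TCP and whose axes are the flange's). Camera axes: x right, y up, looking along -z (the intrinsics and any distortion apply to the point x, -y, -z); pixel columns grow to the right and rows downward; lengths in m; the calibration is good to about 2 mm. A picture is of the moment at which its call begins: read the wrist's pose just before it. camera_info takes no time and is no camera call.
- hand_in(): hands the job in; it is judged then, once.
Trained networks look in the newest picture that a camera, given by its name, has taken for a name from the list of things; names that differ only in an ending like _2 or _b are one class to them, and where a whole thing is asked for, a point or a joint stands for the part that bears it (a point fixed in the world has none). Each returns a list of dicts, best first, with "p" (0 to 1); they miss things now and then, are a little off and sometimes report something else, mostly with a low value. They report only what shows in the picture. A call takes as long as a camera call. They do not tell look-alikes from the thing itself.
- spotter.find_in(camera, label): "extent" ([left, top, width, height] in pixels, round what is visible of it).
- spotter.trace(camera, label): "mask" (400x640 bool, what is visible of it) and "extent" ([left, top, width, height] in pixels, round what is visible of it).
- spotter.pinpoint(camera, label): "location" ([row, column] in pixels: a listed point, or the origin of a listed thing).
The state is a dict: "time_s": time; "joints": joint angles; "joint_vel": joint speeds; "effort": joint torques, N m; "tool_pos": TCP position; "ee_rot": TCP orientation; "force": force on the tool from outside, world axes, zero at the start; "wrist_torque": the same for the moment, N m; "opening": finger opening in m; "finger_force": force on a finger pad.
Only numpy, scipy, OpenCV 4.12 (cv2) and the standard library are available. Lean on these libraries where they do the work, as an engineer would, in place of code of your own. Each camera call takes 0.05 s, during which the arm holds its last target. There are 200 camera calls.

### The job

Put the chisel away in the handleless push-to-open drawer of the small bench cabinet: press the drawer front in until its touch latch lets go and the drawer springs out, lay the chisel flat in the tray (do not drop it in), then press the front home until it latches shut again with the chisel inside. Press gently, never with more than 18 N on the drawer, and leave the nippers, the tub and the cutter where they are.

Things in the scene. Friction and masses are not known exactly. Their poses are not given: they have to be found in the camera images.
- cabinet: low plywood bench cabinet, fixed to the bench, 215 deep (x) x 250 wide (y) x 95 high (z) mm, with one grey handleless drawer front. Origin: centre of its underside; its own -x points out of the drawer side (towards the robot). Push-push latch: press it fully in (6 mm) and let it come back to release; from open, press as far and let it come back: it catches. A shorter press may not trip it.
- drawer (a joint): how far the drawer is out, m, along the cabinet's -x: 0 latched shut, 0.135 sprung fully out, -0.0063 pressed against a nearly rigid end buffer. A spring drives it outward (6.5 N near shut, 3.8 N fully out, plus 45 N per m/s, so push slowly); released, it springs out by itself in about 1.5 s. A push that has risen to 12 N at the buffer has tripped the latch: feel for that rise.
- front (a point): centre of the outer face of the drawer front, a flat plate 240 wide, 76 high, 14 thick mm; top edge 90 mm, lower edge 14 mm, this point 52 mm above the bench. Moves with the drawer. Axes as the cabinet's: the outward normal is -x. Latched, the plate's back stands 7.5 mm off the cabinet.
- tray (a point): centre of the tray floor's upper face, 44 mm above the bench; moves with the drawer, axes as the cabinet's. Inside the tray is 126 (x) by 208 (y) mm; side and back walls stand 26 mm above the floor, the front 46. It is wholly clear of the cabinet when fully out; the cabinet roof is 43 mm above the floor. The chisel fits lying across, along y, either way round.
- chisel: chisel lying on the bench, 166 mm long, 0.08 to 0.17 kg. Origin: middle of its handle's underside; x runs towards the blade tip. Black flat-sided handle 85 long x 24 wide x 22 high mm, centred over the origin, steel cap back to x = -46; ferrule and a 12 x 4 mm blade, 11 mm above the underside, on to x = +121. It balances within 15 mm of the origin, towards the blade.
- chisel_mid (a point): middle of the chisel's whole length, on its axis: 37.5 mm from the chisel's origin towards the blade and 11 mm up.
- nippers: bystander: tile nippers with two green handles and dark steel jaws, 150 x 68 x 18 mm, lying on the bench; origin on the bench near its middle, x towards the jaws. The chisel and the nippers lie on opposite sides of the cabinet's front, either way round.
- tub: bystander: open clear plastic tub of blue glass tesserae, 100 x 140 x 60 mm; origin: centre of its underside.
- cutter: bystander: red snap-off cutter, 180 x 26 x 18 mm, lying on the bench; origin: under the middle of its handle.
There are look-alikes about, which are no part of the job. Of the things shaped like the chisel, the black one is meant.

How it is judged:
By the outcome, as a careful person would: the job done as asked, in the order asked, and still so for the second after the job is handed in, with the robot touching nothing.
It also fails if it takes over 61 s, if anything falls off the work surface, if the arm or the gripper's body presses on something with over 40 N, if the wrist force passes 120 N, or if a joint passes its speed limit or range.

## Working session

There is one attempt and no reset: what is moved stays moved. The work goes in short steps, Python scripts to look and compute and a tool call to move; the robot and the scene stay as the last step left them, time stands still between calls to the robot, and variables do not carry over. Pictures are saved under pics/ and viewed, at most 10 in all, crops included, and the job is handed in when it is done.

Besides the shell and the picture viewer there is one more tool, called after "Request:" as name(argument=value, ...), one argument or row to a line, values as JSON. drive_tool: Moves the arm, as the interface text tells. Its arguments: {"type":"object","properties":{"targets":{"type":"array","items":{"type":"array","items":{"type":"number"}}},"jaw":{"type":"number"},"grip_force":{"type":"number"}},"required":["targets"]}

```bash
mkdir -p pics; cat > h.py <<'E'
import numpy as np, cv2
from scipy.spatial.transform import Rotation as R
from plant import sensors, viewer, spotter, manip
def ray(cam,rc,st=None):
    i=viewer.camera_info(cam);K=np.array(i["mtx"])
    r,c=rc
    d=np.linalg.inv(K)@[c,r,1];d=np.array([d[0],-d[1],-d[2]])
    if cam=="wrist":
        M=np.array(i["mount"]);Q=R.from_quat(st["ee_rot"]).as_matrix()
        o=Q@M[:3,3]+st["tool_pos"];d=Q@M[:3,:3]@d
    else:
        E=np.array(i["extrinsics"]);o=-E[:3,:3].T@E[:3,3];d=E[:3,:3].T@d
    return o,d/np.linalg.norm(d)
def atz(cam,rc,z,st=None):
    o,d=ray(cam,rc,st);return o+d*(z-o[2])/d[2]
def tri(rays):
    A=sum(np.eye(3)-np.outer(d,d) for o,d in rays);b=sum((np.eye(3)-np.outer(d,d))@o for o,d in rays)
    return np.linalg.solve(A,b)
E
python3 - <<'E'
from h import *
np.set_printoptions(precision=4,suppress=True)
s=sensors.get_state();print(s)
print({k:v for k,v in viewer.camera_info("top").items()})
print(manip.grip_depth)
im=[]
for c in("top","scene"):
    p=viewer.snapshot(c);cv2.imwrite(f"pics/{c}0.png",p[:,:,::-1])
    for l in("chisel","cabinet","front","tray","nippers","tub","cutter","chisel_mid"):
        for q in spotter.pinpoint(c,l)[:4]:
            loc=q["location"];z={"front":.052,"tray":.044,"chisel_mid":.011}.get(l,0)
            print(c,l,round(q["p"],2),np.round(loc),atz(c,loc,z))
E
```

```text
{'time_s': 0.0, 'joints': array([ 1.1043,  0.0919,  1.2319,  0.    ,  1.8198, -0.0567]), 'joint_vel': array([-0.0006, -0.0004,  0.0027,  0.0005, -0.0005,  0.0009]), 'effort': array([  0.0003, -45.8743, -41.8021,   0.    ,   0.0118,   0.    ]), 'tool_pos': array([0.2389, 0.55  , 0.2026]), 'ee_rot': array([ 0.2035,  0.9791, -0.001 , -0.0003]), 'force': array([-0.0829, -0.141 , -0.0487]), 'wrist_torque': array([ 0.0229, -0.0065, -0.0029]), 'finger_force': 0.0, 'opening': 0.08553541988565}
{'mtx': array([[394.0684,   0.    , 322.5066],
       [  0.    , 394.0684, 200.1845],
       [  0.    ,   0.    ,   1.    ]]), 'extrinsics': array([[ 0.002 , -1.    ,  0.0083,  0.0012],
       [ 0.9844,  0.0034,  0.1762, -0.5005],
       [-0.1762,  0.0078,  0.9843, -0.9291],
       [ 0.    ,  0.    ,  0.    ,  1.    ]])}
0.0187
top chisel 0.81 [221. 432.] [ 0.4542 -0.2792  0.    ]
top chisel 0.71 [253. 336.] [ 0.3724 -0.0316  0.    ]
top chisel 0.68 [295. 436.] [ 0.2712 -0.2798  0.    ]
top chisel 0.62 [118. 324.] [ 0.7333 -0.0008  0.    ]
top cabinet 0.67 [115. 324.] [ 0.7401 -0.0022  0.    ]
top fron
[... 393 characters left out ...]
] [ 0.2982 -0.2576  0.011 ]
top chisel_mid 0.68 [204. 430.] [ 0.497  -0.2724  0.011 ]
scene chisel 0.9 [229. 206.] [ 0.4492 -0.2771  0.    ]
scene chisel 0.7 [188. 289.] [ 0.3731 -0.0278  0.    ]
scene chisel 0.54 [183. 194.] [ 0.2449 -0.2698  0.    ]
scene cabinet 0.61 [279. 352.] [ 0.7307 -0.0124  0.    ]
scene front 0.55 [228. 326.] [ 0.6107 -0.0223  0.052 ]
scene nippers 0.59 [171. 406.] [0.4271 0.3241 0.    ]
scene tub 0.62 [315. 220.] [ 0.7125 -0.3039  0.    ]
scene cutter 0.75 [229. 468.] [0.7014 0.329  0.    ]
scene chisel_mid 0.86 [188. 203.] [ 0.294  -0.2509  0.011 ]
scene chisel_mid 0.78 [173. 295.] [0.3262 0.0075 0.011 ]
scene chisel_mid 0.76 [236. 211.] [ 0.4906 -0.2724  0.011 ]
```

View pics/top0.png

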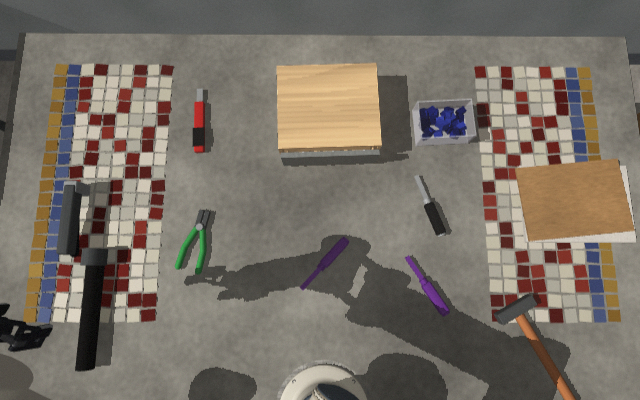

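```bash
python3 - <<'E'
from h import *
p=cv2.imread("pics/top0.png");s=cv2.imread("pics/scene0.png")
a=cv2.resize(p[180:320,300:460],(640,560),interpolation=2);cv2.imwrite("pics/crop.png",a)
# front plate edge & cabinet mask
np.set_printoptions(precision=4,suppress=True)
viewer.snapshot("top")
for l in("front","cabinet","chisel"):
    for q in spotter.trace("top",l)[:4]:
        m=q["mask"];c=cv2.findContours(m.astype(np.uint8),0,2)[0];c=max(c,key=cv2.contourArea)
        print(l,round(q["p"],2),q["extent"],cv2.minAreaRect(c), np.median(cv2.cvtColor(p,cv2.COLOR_BGR2HSV)[m],0))
E
```

```text
front 0.91 [283.0, 146.2, 95.3, 18.4] ((329.9954528808594, 156.28134155273438), (18.100238800048828, 96.16663360595703), 88.80650329589844) [21. 22. 95.]
cabinet 0.62 [282.4, 143.6, 98.8, 22.3] ((330.521484375, 156.1814422607422), (17.6879825592041, 99.12905883789062), 88.9583740234375) [ 21.   22.  101.5]
cabinet 0.59 [271.6, 59.8, 110.7, 104.7] ((328.6451416015625, 114.58155822753906), (100.93023681640625, 103.27214050292969), 88.36341857910156) [ 17.  99. 212.]
chisel 0.92 [408.2, 253.2, 39.9, 66.5] ((426.9615173339844, 285.6922912597656), (69.89222717285156, 10.261954307556152), 56.3099365234375) [139. 153. 131.]
chisel 0.58 [416.4, 174.8, 26.8, 61.9] ((428.76727294921875, 204.95689392089844), (64.0775375366211, 10.110594749450684), 66.80140686035156) [20. 14. 38.]
chisel 0.58 [303.4, 236.9, 46.5, 52.3] ((323.6077880859375, 264.0469970703125), (10.777765274047852, 67.49110412597656), 41.987213134765625) [139. 126.  76.]
```

View pics/crop.png

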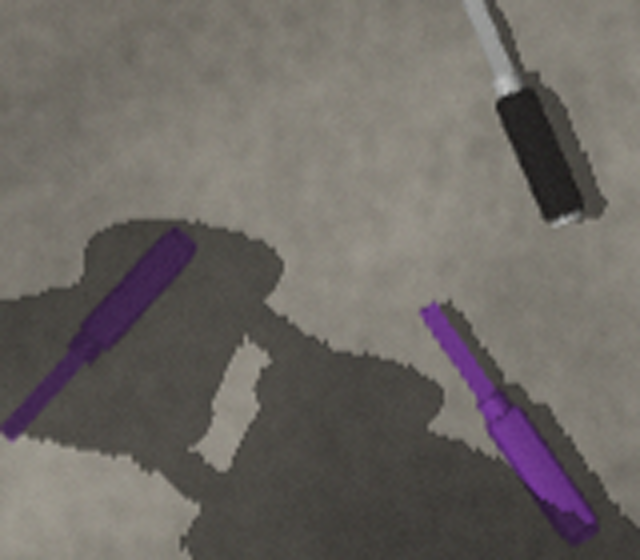

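The top view shows three chisel-shaped things: a purple one at (col 323, row 263), a purple one at (427, 285) and a black-handled one at (430, 205). The crop confirms that (430, 205) has a black handle and a steel blade, so that's the one. The nippers are at (197, 240), on the opposite side. The drawer front is at (330, 156).

I'll move to the front first with the fingers shut.

Request:
drive_tool(
  targets=[
    [-0.042,-0.038,0,0],
    [-0.084,-0.076,0,0],
    [-0.126,-0.114,0,0],
    [-0.168,-0.152,0,0],
    [-0.21,-0.19,0,0],
  ],
  jaw=-1,
)

```text
time_s: 1.72
tool_pos: [0.3564, 0.2908, 0.204]
ee_rot: [0.203, 0.979, 0.0, 0.0]
force: [0.9, 0.2, 0.6]
opening: -0.0
finger_force: 0.0
```

Request:
drive_tool(
  targets=[
    [-0.042,-0.038,0,-5],
    [-0.084,-0.076,0,-10],
    [-0.126,-0.114,0,-15],
    [-0.168,-0.152,0,-20],
    [-0.21,-0.19,0,-23.5],
  ],
)

```text
time_s: 2.35
tool_pos: [0.4734, 0.0326, 0.2041]
ee_rot: [-0.001, 1.0, 0.0, 0.001]
force: [0.5, 0.9, -0.1]
opening: -0.0
finger_force: 0.0
```

```bash
cat >> h.py <<'E'
np.set_printoptions(precision=4,suppress=True)
def yaw(st): # heading of tool x axis, deg
    x=R.from_quat(st["ee_rot"]).as_matrix()[:,0];return np.degrees(np.arctan2(x[1],x[0]))
def shift(st,P): return R.from_quat(st["ee_rot"]).as_matrix().T@(np.array(P)-st["tool_pos"])
E
python3 - <<'E'
from h import *
s=sensors.get_state();p=viewer.snapshot("wrist");cv2.imwrite("pics/w1.png",p[:,:,::-1])
print(s["time_s"],s["tool_pos"],yaw(s),s["force"],viewer.camera_info("wrist"))
for l,z in(("front",.052),("chisel",0),("chisel_mid",.011)):
    for q in spotter.pinpoint("wrist",l)[:3]: print(l,q,atz("wrist",q["location"],z,s))
for q in spotter.trace("wrist","front")[:1]:print(q["extent"],cv2.minAreaRect(np.argwhere(q["mask"]).astype(np.float32)))
E
```

```text
2.35 [0.4734 0.0326 0.2041] -179.85217421144887 [ 0.4682  0.9395 -0.1284] {'mtx': array([[313.8401,   0.    , 320.4397],
       [  0.    , 313.8401, 197.9534],
       [  0.    ,   0.    ,   1.    ]]), 'mount': array([[ 0.0003,  0.9593,  0.2823,  0.0711],
       [ 1.    , -0.0004,  0.0001,  0.0006],
       [ 0.0002,  0.2823, -0.9593, -0.17  ],
       [ 0.    ,  0.    ,  0.    ,  1.    ]])}
front {'location': [282.4, 277.8], 'p': 0.89} [ 0.5997 -0.016   0.052 ]
chisel {'location': [79.9, 265.7], 'p': 0.93} [ 0.3751 -0.0283  0.    ]
chisel {'location': [154.3, 58.5], 'p': 0.71} [ 0.4592 -0.2795 -0.    ]
chisel_mid {'location': [186.5, 68.1], 'p': 0.74} [ 0.496  -0.2679  0.011 ]
chisel_mid {'location': [49.6, 289.5], 'p': 0.67} [0.3457 0.0001 0.011 ]
chisel_mid {'location': [155.4, 58.9], 'p': 0.29} [ 0.4588 -0.2702  0.011 ]
[161.6, 263.0, 225.6, 53.6] ((281.97998046875, 272.358642578125), (42.71799850463867, 223.51731872558594), 6.677402496337891)
```

View pics/w1.png

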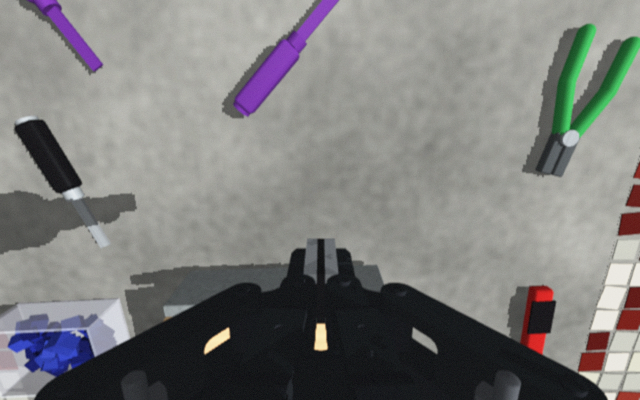

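The wrist view shows the black chisel at (45,155), a purple one at (270,80) and the nippers at the right. The drawer front lies behind the gripper at row ~283. I'll get the cabinet's yaw from the roof edges in the top view.

```bash
python3 - <<'E'
from h import *
p=cv2.imread("pics/top0.png");h=cv2.cvtColor(p,cv2.COLOR_BGR2HSV)
m=((h[...,1]>70)&(h[...,2]>150)&(h[...,0]<28)).astype(np.uint8);m[:,:260]=0;m[:,400:]=0;m[200:]=0
c=max(cv2.findContours(m,0,2)[0],key=cv2.contourArea)
q=cv2.approxPolyDP(c,6,True)[:,0];print(q)
P=[atz("top",(r,cc),.095) for cc,r in q];print(np.array(P))
# front edge fit via lowest wood pixel per column
cols=np.arange(284,374);rows=[np.where(m[:,k])[0].max()+.5 for k in cols]
k=np.polyfit(cols,rows,1)
A,B=[atz("top",(np.polyval(k,x),x),.095) for x in(284,374)];print("front edge",A,B,"yaw",np.degrees(np.arctan2(*(A-B)[:2]))*-1)
# front triangulated
print("front tri",tri([ray("top",(156,330)),ray("scene",(228,326))]))
print("chisel tri",tri([ray("top",(221,432)),ray("scene",(229,206))]),"mid",tri([ray("top",(204,430)),ray("scene",(236,211))]))
# chisel axis, from traced rect in top: ends
for rc in((177,418),(236,442)):print(atz("top",rc,.011))
E
```

```text
[[376  64]
 [277  66]
 [278 148]
 [380 145]]
[[ 0.8375 -0.13    0.095 ]
 [ 0.8304  0.1169  0.095 ]
 [ 0.6181  0.1098  0.095 ]
 [ 0.6267 -0.135   0.095 ]]
front edge [0.6171 0.0954 0.095 ] [ 0.6246 -0.1205  0.095 ] yaw 1.9712441576964692
front tri [ 0.6105 -0.0187  0.0518]
chisel tri [ 0.4545 -0.2772  0.0057] mid [ 0.4964 -0.2715  0.0172]
[ 0.5684 -0.2449  0.011 ]
[ 0.4158 -0.2993  0.011 ]
```

Request:
drive_tool(
  targets=[
    [-0.014,-0.01,0.03,-1],
    [-0.028,-0.02,0.065,-2],
    [-0.042,-0.03,0.1,-2],
    [-0.056,-0.04,0.135,-2],
    [-0.067,-0.048,0.156,-2],
  ],
)

```text
time_s: 3.22
tool_pos: [0.5392, -0.0117, 0.0458]
ee_rot: [-0.019, 1.0, 0.0, -0.001]
force: [-0.1, 0.2, 0.6]
opening: -0.0003
finger_force: 0.0
```

Request:
drive_tool(
  targets=[
    [-0.01,0,0,0],
    [-0.02,0,0,0],
    [-0.03,0,0,0],
    [-0.036,0,0,0],
    [-0.036,0,0,0],
  ],
)

```text
time_s: 3.85
tool_pos: [0.5763, -0.0121, 0.0481]
ee_rot: [-0.018, 1.0, 0.0, 0.0]
force: [0.2, -0.2, 0.2]
opening: 0.0001
finger_force: 0.0
```

Request:
drive_tool(
  targets=[
    [-0.003,0,0,0],
    [-0.006,0,0,0],
    [-0.008,0,0,0],
    [-0.01,0,0,0],
    [-0.012,0,0,0],
  ],
)

```text
time_s: 4.47
tool_pos: [0.588, -0.0118, 0.0478]
ee_rot: [-0.018, 1.0, 0.0, -0.0]
force: [0.6, -0.7, 0.3]
opening: -0.0004
finger_force: 0.0
```

Request:
drive_tool(
  targets=[
    [-0.001,0,0,0],
    [-0.002,0,0,0],
    [-0.003,0,0,0],
    [-0.004,0,0,0],
    [-0.005,0,0,0],
  ],
)

```text
time_s: 5.1
tool_pos: [0.5914, -0.0117, 0.0477]
ee_rot: [-0.018, 1.0, -0.0, -0.002]
force: [-7.6, 0.6, 3.5]
opening: 0.0001
finger_force: 3.7
```

Request:
drive_tool(
  targets=[
    [-0.001,0,0,0],
    [-0.002,0,0,0],
    [-0.003,0,0,0],
    [-0.0035,0,0,0],
    [-0.0035,0,0,0],
  ],
)

```text
time_s: 5.72
tool_pos: [0.5948, -0.0115, 0.0476]
ee_rot: [-0.018, 1.0, 0.0, -0.002]
force: [-8.0, -0.2, 3.7]
opening: -0.0
finger_force: 3.8
```

Request:
drive_tool(
  targets=[
    [-0.0005,0,0,0],
    [-0.001,0,0,0],
    [-0.0015,0,0,0],
    [-0.002,0,0,0],
    [-0.002,0,0,0],
  ],
)

```text
time_s: 6.35
tool_pos: [0.5947, -0.0115, 0.0475]
ee_rot: [-0.018, 1.0, 0.0, -0.004]
force: [-16.1, -0.6, 6.7]
opening: 0.0004
finger_force: 8.1
```

Request:
drive_tool(
  targets=[
    [0.02,0,0,0],
    [0.05,0,0,0],
    [0.09,0,0,0],
    [0.13,0,-0.02,0],
    [0.155,0,-0.06,0],
  ],
)

```text
time_s: 6.98
tool_pos: [0.441, -0.0168, 0.1065]
ee_rot: [-0.018, 1.0, 0.0, -0.002]
force: [0.3, 0.4, 0.9]
opening: 0.0
finger_force: 0.0
```

Request:
drive_tool(
  targets=[
    [0,-0.03,-0.04,-4],
    [0,-0.08,-0.08,-8],
    [0,-0.13,-0.1,-12],
    [0,-0.18,-0.1,-16],
    [0,-0.23,-0.1,-18],
  ],
  jaw=1,
)

```text
time_s: 7.6
tool_pos: [0.4519, -0.2486, 0.2085]
ee_rot: [-0.175, 0.985, -0.001, 0.001]
force: [0.6, -0.5, -0.0]
opening: 0.0853
finger_force: 0.0
```

```bash
python3 - <<'E'
from h import *
s=sensors.get_state();p=viewer.snapshot("wrist");cv2.imwrite("pics/w2.png",p[:,:,::-1])
print(s["time_s"],s["tool_pos"],yaw(s),s["force"])
for l,z in(("chisel",0),("chisel_mid",.011),("front",.052)):
    for q in spotter.pinpoint("wrist",l)[:3]: print(l,q,atz("wrist",q["location"],z,s))
p=viewer.snapshot("top");cv2.imwrite("pics/top2.png",p[:,:,::-1])
for l,z in(("front",.052),("tray",.044)):
    for q in spotter.pinpoint("top",l)[:3]: print(l,q,atz("top",q["location"],z))
E
```

```text
7.6 [ 0.4519 -0.2486  0.2085] -159.89091666093358 [ 0.5889 -0.5489 -0.0032]
chisel {'location': [162.1, 293.8], 'p': 0.79} [ 0.4586 -0.2808  0.    ]
chisel {'location': [169.8, 513.2], 'p': 0.74} [ 0.3751 -0.0257  0.    ]
chisel_mid {'location': [195.6, 294.6], 'p': 0.98} [ 0.4951 -0.2664  0.011 ]
chisel_mid {'location': [152.5, 549.6], 'p': 0.85} [ 0.3427 -0.0034  0.011 ]
chisel_mid {'location': [28.5, 367.3], 'p': 0.59} [ 0.2955 -0.2535  0.011 ]
front {'location': [254.7, 501.0], 'p': 0.56} [ 0.468  -0.0226  0.052 ]
front {'location': [209.8, 333.2], 'p': 0.72} [ 0.4754 -0.0235  0.052 ]
tray {'location': [185.5, 329.1], 'p': 0.57} [ 0.5378 -0.0138  0.044 ]
```

View pics/w2.png

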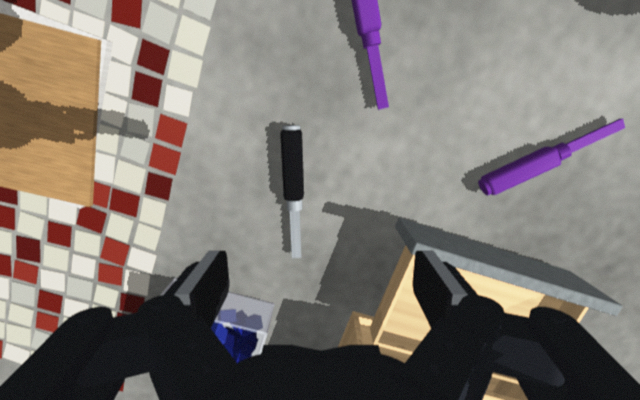

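View pics/top2.png

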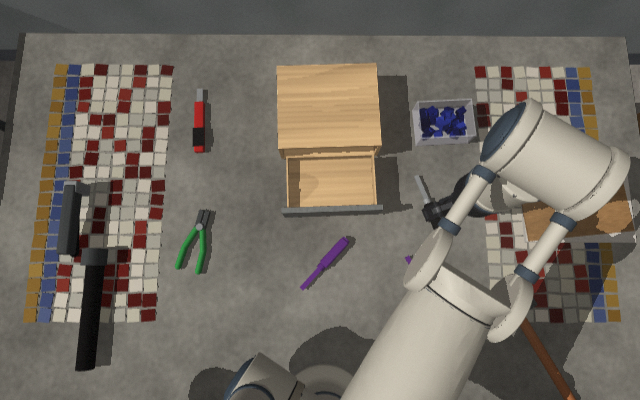

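The top view shows the drawer fully out: front at (333,210), tray at (329,185). The wrist view shows the black chisel at (292,165), nearly aligned with the tool. I'll go down and grasp it.

Request:
drive_tool(
  targets=[
    [0,-0.015,0.03,-1],
    [-0.001,-0.03,0.07,-1.5],
    [-0.001,-0.032,0.11,-1.5],
    [-0.001,-0.032,0.14,-1.5],
    [-0.001,-0.032,0.16,-1.5],
  ],
)

```text
time_s: 8.57
tool_pos: [0.4634, -0.2751, 0.0464]
ee_rot: [-0.187, 0.982, 0.0, -0.0]
force: [0.3, 0.0, 0.2]
opening: 0.0854
finger_force: 0.0
```

Request:
drive_tool(
  targets=[
    [0,0,0.015,0],
    [0,0,0.03,0],
    [0,0,0.038,0],
    [0,0,0.042,0],
    [0,0,0.042,0],
  ],
)

```text
time_s: 9.2
tool_pos: [0.4636, -0.2766, 0.006]
ee_rot: [-0.187, 0.982, -0.0, 0.0]
force: [0.1, -0.6, -0.2]
opening: 0.0852
finger_force: 0.0
```

Request:
drive_tool(
  targets=[
    [0,0,0,0],
    [0,0,0,0],
    [0,0,0,0],
    [0,0,0,0],
    [0,0,0,0],
  ],
  jaw=-1,
  grip_force=40,
)

```text
time_s: 9.82
tool_pos: [0.4635, -0.2765, 0.0058]
ee_rot: [-0.187, 0.982, -0.0, 0.0]
force: [0.9, 0.3, -0.4]
opening: 0.0001
finger_force: 0.0
```

The jaws closed on nothing. I'll look before moving.

```bash
python3 - <<'E'
from h import *
s=sensors.get_state();p=viewer.snapshot("wrist");cv2.imwrite("pics/w3.png",p[:,:,::-1])
for l,z in(("chisel",0),("chisel_mid",.011)):
    for q in spotter.pinpoint("wrist",l)[:3]: print(l,q,atz("wrist",q["location"],z,s))
print(s["opening"],s["finger_force"])
E
```

```text
chisel {'location': [218.1, 318.7], 'p': 0.93} [ 0.4575 -0.2796  0.    ]
0.00012891904694225793 0.0
```

View pics/w3.png

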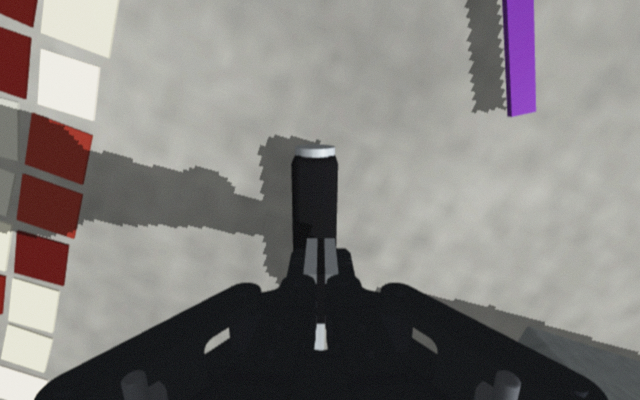

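The picture shows the shut fingers (tips near 321,240) in line with the handle, whose cap is at (317,150). The chisel doesn't look displaced. I'll lift slightly and check by the numbers whether it moved.

Request:
drive_tool(
  targets=[
    [0,0,-0.02,0],
    [0,0,-0.04,0],
    [0,0,-0.05,0],
    [0,0,-0.06,0],
    [0,0,-0.06,0],
  ],
)

```text
time_s: 10.6
tool_pos: [0.4639, -0.2768, 0.0669]
ee_rot: [-0.187, 0.982, -0.001, 0.001]
force: [-0.2, -0.1, -1.0]
opening: 0.0002
finger_force: 0.0
```

```bash
python3 - <<'E'
from h import *
s=sensors.get_state();p=viewer.snapshot("wrist");cv2.imwrite("pics/w4.png",p[:,:,::-1])
print(s["tool_pos"],s["opening"],s["force"])
for q in spotter.pinpoint("wrist","chisel")[:3]: print(q,atz("wrist",q["location"],0,s))
def ends(f,r0):
    g=cv2.imread(f);h=cv2.cvtColor(g,cv2.COLOR_BGR2HSV)
    sub=(h[...,2]<50)[:, 270:350]
    for r in range(r0,r0+130,10):
        c=np.where(sub[r])[0]+270;print(f,r,len(c),(c.min(),c.max()) if len(c) else "")
ends("pics/w4.png",130)
ends("pics/w3.png",150)
E
```

```text
[ 0.4639 -0.2768  0.0669] 0.00016257623862881584 [-0.1838 -0.1072 -1.0234]
{'location': [192.2, 316.8], 'p': 0.74} [ 0.4594 -0.2815  0.    ]
pics/w4.png 130 0 
pics/w4.png 140 0 
pics/w4.png 150 33 (np.int64(300), np.int64(332))
pics/w4.png 160 33 (np.int64(300), np.int64(332))
pics/w4.png 170 33 (np.int64(300), np.int64(332))
pics/w4.png 180 33 (np.int64(300), np.int64(332))
pics/w4.png 190 31 (np.int64(301), np.int64(331))
pics/w4.png 200 31 (np.int64(301), np.int64(331))
pics/w4.png 210 31 (np.int64(301), np.int64(331))
pics/w4.png 220 31 (np.int64(301), np.int64(331))
pics/w4.png 230 31 (np.int64(301), np.int64(331))
pics/w4.png 240 11 (np.int64(301), np.int64(323))
pics/w4.png 250 27 (np.int64(294), np.int64(345))
pics/w3.png 150 0 
pics/w3.png 160 43 (np.int64(293), np.int64(335))
pics/w3.png 170 45 (np.int64(292), np.int64(336))
pics/w3.png 180 45 (np.int64(292), np.int64(336))
pics/w3.png 190 45 (np.int64(292), np.int64(336))
pics/w3.png 200 44 (np.int64(292), np.int64(335))
pics/w3.png 210 44 (np.int64(292), np.int64(335))
pics/w3.png 220 43 (np.int64(293), np.int64(335))
pics/w3.png 230 43 (np.int64(293), np.int64(335))
pics/w3.png 240 20 (np.int64(293), np.int64(323))
pics/w3.png 250 30 (np.int64(293), np.int64(346))
pics/w3.png 260 33 (np.int64(290), np.int64(349))
pics/w3.png 270 34 (np.int64(288), np.int64(349))
```

View pics/w4.png

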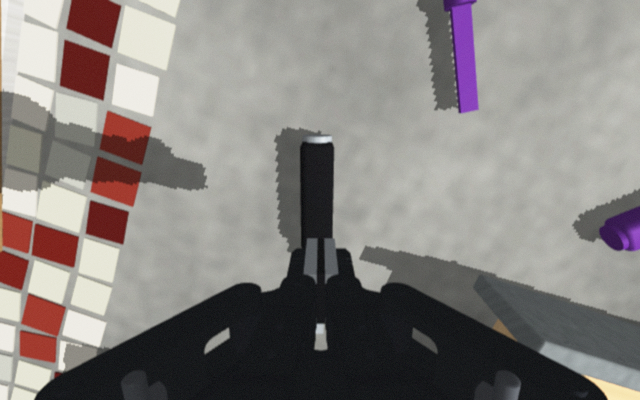

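The chisel never moved, and the wrist pictures show why. The visible fingertips appear about 30 mm behind the nominal TCP: row 238, where a tip at the TCP would show near row 214. So the fingers closed just above the handle. I'll open part way and go lower, feeling for contact.

Request:
drive_tool(
  targets=[
    [0,-0.001,0.02,0],
    [0,-0.003,0.04,0],
    [0,-0.003,0.06,0],
    [0,-0.003,0.068,0],
    [0,-0.003,0.07,0],
  ],
  jaw=0.2,
)

```text
time_s: 11.32
tool_pos: [0.4642, -0.279, -0.0052]
ee_rot: [-0.187, 0.982, 0.001, -0.001]
force: [0.3, 0.1, 0.8]
opening: 0.051
finger_force: 0.0
```

Request:
drive_tool(
  targets=[
    [0,0,0.004,0],
    [0,0,0.008,0],
    [0,0,0.011,0],
    [0,0,0.013,0],
    [0,0,0.013,0],
  ],
)

```text
time_s: 11.95
tool_pos: [0.4645, -0.2792, -0.0174]
ee_rot: [-0.187, 0.982, 0.0, -0.0]
force: [0.5, 0.2, 0.3]
opening: 0.0514
finger_force: 0.0
```

TCP z is below the bench with no contact, which confirms the fingers are shorter than stated.

Request:
drive_tool(
  targets=[
    [0,0,0.002,0],
    [0,0,0.004,0],
    [0,0,0.005,0],
    [0,0,0.005,0],
    [0,0,0.005,0],
  ],
)

```text
time_s: 12.58
tool_pos: [0.4646, -0.2793, -0.0222]
ee_rot: [-0.187, 0.982, -0.0, 0.0]
force: [-0.6, 0.7, -0.5]
opening: 0.0511
finger_force: 0.0
```

Request:
drive_tool(
  targets=[
    [0,0,0,0],
    [0,0,0,0],
    [0,0,0,0],
    [0,0,0,0],
    [0,0,0,0],
  ],
  jaw=-1,
  grip_force=40,
)

```text
time_s: 13.2
tool_pos: [0.4647, -0.2794, -0.0219]
ee_rot: [-0.187, 0.982, -0.0, 0.0]
force: [0.0, 0.9, 1.3]
opening: 0.0231
finger_force: 40.4
```

Gripped, with a 23 mm opening and 40 N. I'll lift, turn and carry it to the tray, tip towards -y because of the wrist range.

Request:
drive_tool(
  targets=[
    [0,0,-0.02,0],
    [0,0,-0.055,0],
    [0,0,-0.09,8],
    [0,0,-0.125,17],
    [0,0,-0.15,26],
  ],
)

```text
time_s: 13.82
tool_pos: [0.4648, -0.2795, 0.1309]
ee_rot: [0.042, 0.999, -0.001, 0.001]
force: [1.1, 0.6, -1.5]
opening: 0.0232
finger_force: 40.0
```

Request:
drive_tool(
  targets=[
    [0,0.04,0,10],
    [0,0.09,0,20],
    [0,0.14,0,30],
    [0,0.19,0,40],
    [0,0.23,0,50],
  ],
)

```text
time_s: 14.45
tool_pos: [0.4823, -0.0481, 0.1289]
ee_rot: [0.46, 0.888, 0.0, 0.0]
force: [0.2, 0.0, -0.8]
opening: 0.0229
finger_force: 40.0
```

```bash
python3 - <<'E'
from h import *
s=sensors.get_state();print(s["tool_pos"],yaw(s),s["opening"],s["joints"][5],shift(s,(.541,.0165,.128)),"turn",yaw(s)-92)
E
```

```text
[ 0.4823 -0.0481  0.1289] 125.2326184671264 0.022925908267088884 -0.7846730092001322 [0.0189 0.0852 0.001 ] turn 33.2326184671264
```

Request:
drive_tool(
  targets=[
    [0.005,0.02,0,9],
    [0.01,0.045,0,18],
    [0.015,0.07,0,27],
    [0.019,0.085,0,33],
    [0.019,0.085,0,33],
  ],
)

```text
time_s: 15.08
tool_pos: [0.5408, 0.0155, 0.1283]
ee_rot: [0.691, 0.723, -0.0, -0.0]
force: [-0.1, -0.4, -0.8]
opening: 0.0228
finger_force: 40.1
```

```bash
python3 - <<'E'
from h import *
s=sensors.get_state();p=viewer.snapshot("wrist");cv2.imwrite("pics/w5.png",p[:,:,::-1])
print(s["tool_pos"],yaw(s))
for q in spotter.pinpoint("wrist","tray")[:2]: print(q,atz("wrist",q["location"],.044,s))
for q in spotter.pinpoint("wrist","chisel_mid")[:2]: print(q,atz("wrist",q["location"],.16,s))
p=viewer.snapshot("top");cv2.imwrite("pics/top5.png",p[:,:,::-1])
for l,z in(("tray",.044),("front",.052),("chisel_mid",.16)):
  for q in spotter.pinpoint("top",l)[:2]: print(l,q,atz("top",q["location"],z))
E
```

```text
[0.5408 0.0155 0.1283] 92.65682343282401
{'location': [317.7, 320.7], 'p': 0.9} [ 0.5431 -0.0174  0.16  ]
{'location': [193.1, 114.8], 'p': 0.79} [0.4459 0.045  0.16  ]
tray {'location': [182.4, 328.9], 'p': 0.87} [ 0.5457 -0.0133  0.044 ]
front {'location': [210.0, 333.0], 'p': 0.64} [ 0.4749 -0.023   0.052 ]
chisel_mid {'location': [235.5, 200.9], 'p': 0.65} [0.4024 0.2627 0.16  ]
chisel_mid {'location': [283.1, 425.2], 'p': 0.64} [ 0.3039 -0.2123  0.16  ]
```

View pics/w5.png

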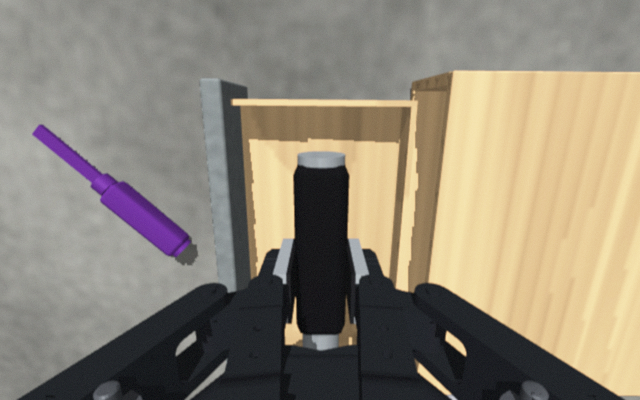

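The wrist view shows the chisel (321,240) lying along the tray, which spans columns 250–398, and centred. I'll lower it slowly.

Request:
drive_tool(
  targets=[
    [0,0,0.02,0.5],
    [0,0,0.045,0.5],
    [0,0,0.065,0.5],
    [0,0,0.085,0.5],
    [0,0,0.095,0.5],
  ],
)

```text
time_s: 16.05
tool_pos: [0.5398, 0.0149, 0.0308]
ee_rot: [0.695, 0.719, -0.001, -0.001]
force: [0.1, 0.1, -1.2]
opening: 0.0228
finger_force: 40.1
```

Request:
drive_tool(
  targets=[
    [0,0,0.003,0],
    [0,0,0.005,0],
    [0,0,0.007,0],
    [0,0,0.009,0],
    [0,0,0.009,0],
  ],
)

```text
time_s: 16.68
tool_pos: [0.5407, 0.0149, 0.0238]
ee_rot: [0.695, 0.719, 0.0, 0.0]
force: [0.0, 0.7, -0.7]
opening: 0.0226
finger_force: 40.1
```

Request:
drive_tool(
  targets=[
    [0,0,0.001,0],
    [0,0,0.002,0],
    [0,0,0.0025,0],
    [0,0,0.003,0],
    [0,0,0.003,0],
  ],
)

```text
time_s: 17.3
tool_pos: [0.5408, 0.0149, 0.022]
ee_rot: [0.695, 0.719, 0.0, 0.0]
force: [-3.6, 0.2, 6.6]
opening: 0.0228
finger_force: 41.0
```

Request:
drive_tool(
  targets=[
    [0,0,-0.001,0],
    [0,0,-0.001,0],
    [0,0,-0.001,0],
    [0,0,-0.001,0],
    [0,0,-0.001,0],
  ],
  jaw=-0.1,
)

```text
time_s: 17.92
tool_pos: [0.5406, 0.0149, 0.0217]
ee_rot: [0.695, 0.719, -0.0, -0.0]
force: [-0.2, -0.4, -0.1]
opening: 0.0385
finger_force: 0.0
```

Request:
drive_tool(
  targets=[
    [0,0,-0.01,0],
    [0,0,-0.03,0],
    [0,0,-0.07,0],
    [0,0,-0.11,0],
    [0,0,-0.14,0],
  ],
)

```text
time_s: 18.55
tool_pos: [0.5414, 0.0148, 0.166]
ee_rot: [0.695, 0.719, 0.001, 0.002]
force: [0.1, -1.6, 0.1]
opening: 0.0383
finger_force: 0.0
```

```bash
python3 - <<'E'
from h import *
s=sensors.get_state();p=viewer.snapshot("wrist");cv2.imwrite("pics/w6.png",p[:,:,::-1])
print(s["time_s"],s["tool_pos"],yaw(s),s["opening"],s["force"])
print("to start push (.42,-.02,.16)",shift(s,(.42,-.02,.16)))
E
```

```text
18.55 [0.5414 0.0148 0.166 ] 92.02229038007243 0.03833777069303234 [ 0.1393 -1.5946  0.0972]
to start push (.42,-.02,.16) [-0.0305 -0.1225  0.0055]
```

View pics/w6.png

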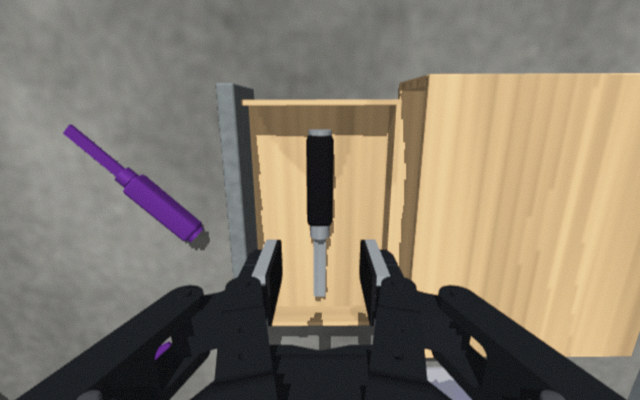

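The picture shows the chisel lying flat in the tray (320,210), clear of the walls. I'll shut the fingers, go in front of the drawer and push it home.

Request:
drive_tool(
  targets=[
    [-0.006,-0.025,0,-10],
    [-0.012,-0.05,0,-20],
    [-0.018,-0.075,0,-30],
    [-0.024,-0.1,0,-40],
    [-0.03,-0.125,0,-50],
  ],
  jaw=-1,
)

```text
time_s: 19.23
tool_pos: [0.4162, -0.0197, 0.1632]
ee_rot: [0.323, 0.947, 0.0, 0.001]
force: [-0.2, -0.6, 0.8]
opening: -0.0001
finger_force: 0.0
```

Request:
drive_tool(
  targets=[
    [0,0,0.02,-10],
    [0,0,0.05,-20],
    [0,0,0.08,-30],
    [0,0,0.11,-40],
    [0,0,0.127,-40],
  ],
)

```text
time_s: 19.85
tool_pos: [0.4166, -0.0195, 0.0343]
ee_rot: [-0.017, 1.0, 0.0, -0.0]
force: [0.1, 0.6, 0.3]
opening: 0.0003
finger_force: 0.0
```

Request:
drive_tool(
  targets=[
    [-0.003,0,0,0],
    [-0.006,0,0,0],
    [-0.01,0,0,0],
    [-0.014,0,0,0],
    [-0.018,0,0,0],
  ],
)

```text
time_s: 20.48
tool_pos: [0.4353, -0.0189, 0.0351]
ee_rot: [-0.018, 1.0, -0.0, 0.0]
force: [-1.2, -1.0, -0.2]
opening: -0.0
finger_force: 0.0
```

Request:
drive_tool(
  targets=[
    [-0.004,0,0,0],
    [-0.008,0,0,0],
    [-0.013,0,0,0],
    [-0.018,0,0,0],
    [-0.023,0,0,0],
  ],
)

```text
time_s: 21.1
tool_pos: [0.457, -0.0181, 0.0346]
ee_rot: [-0.018, 1.0, 0.0, -0.001]
force: [-6.0, -0.2, 2.1]
opening: 0.0
finger_force: 2.8
```

Request:
drive_tool(
  targets=[
    [-0.006,0,0,0],
    [-0.012,0,0,0],
    [-0.018,0,0,0],
    [-0.024,0,0,0],
    [-0.03,0,0,0],
  ],
)

```text
time_s: 21.72
tool_pos: [0.4867, -0.017, 0.0345]
ee_rot: [-0.018, 1.0, 0.0, -0.002]
force: [-7.3, -0.3, 3.8]
opening: 0.0001
finger_force: 3.3
```

Request:
drive_tool(
  targets=[
    [-0.006,0,0,0],
    [-0.012,0,0,0],
    [-0.018,0,0,0],
    [-0.024,0,0,0],
    [-0.03,0,0,0],
  ],
)

```text
time_s: 22.35
tool_pos: [0.5166, -0.0158, 0.0345]
ee_rot: [-0.018, 1.0, 0.0, -0.002]
force: [-7.5, 0.8, 3.5]
opening: -0.0003
finger_force: 3.6
```

Request:
drive_tool(
  targets=[
    [-0.006,0,0,0],
    [-0.012,0,0,0],
    [-0.018,0,0,0],
    [-0.024,0,0,0],
    [-0.03,0,0,0],
  ],
)

```text
time_s: 22.98
tool_pos: [0.5464, -0.0147, 0.0344]
ee_rot: [-0.018, 1.0, 0.0, -0.002]
force: [-7.8, 1.0, 3.9]
opening: -0.0001
finger_force: 3.9
```

Request:
drive_tool(
  targets=[
    [-0.006,0,0,0],
    [-0.012,0,0,0],
    [-0.018,0,0,0],
    [-0.024,0,0,0],
    [-0.028,0,0,0],
  ],
)

```text
time_s: 23.6
tool_pos: [0.5744, -0.0137, 0.0343]
ee_rot: [-0.018, 1.0, 0.0, -0.002]
force: [-7.6, 0.2, 3.2]
opening: -0.0001
finger_force: 3.8
```

Request:
drive_tool(
  targets=[
    [-0.003,0,0,0],
    [-0.006,0,0,0],
    [-0.009,0,0,0],
    [-0.012,0,0,0],
    [-0.014,0,0,0],
  ],
)

```text
time_s: 24.22
tool_pos: [0.5883, -0.0131, 0.0343]
ee_rot: [-0.018, 1.0, 0.0, -0.002]
force: [-7.4, 0.2, 2.9]
opening: -0.0002
finger_force: 3.7
```

Request:
drive_tool(
  targets=[
    [-0.001,0,0,0],
    [-0.002,0,0,0],
    [-0.003,0,0,0],
    [-0.004,0,0,0],
    [-0.005,0,0,0],
  ],
)

```text
time_s: 24.85
tool_pos: [0.5932, -0.0129, 0.0343]
ee_rot: [-0.018, 1.0, 0.0, -0.002]
force: [-7.5, 1.4, 3.1]
opening: 0.0002
finger_force: 3.7
```

Request:
drive_tool(
  targets=[
    [-0.0005,0,0,0],
    [-0.001,0,0,0],
    [-0.0015,0,0,0],
    [-0.002,0,0,0],
    [-0.0022,0,0,0],
  ],
)

```text
time_s: 25.48
tool_pos: [0.5947, -0.0129, 0.0343]
ee_rot: [-0.018, 1.0, 0.0, -0.003]
force: [-11.2, 0.9, 4.6]
opening: -0.0001
finger_force: 5.5
```

Request:
drive_tool(
  targets=[
    [-0.0003,0,0,0],
    [-0.0006,0,0,0],
    [-0.0006,0,0,0],
    [-0.0006,0,0,0],
    [-0.0006,0,0,0],
  ],
)

```text
time_s: 26.1
tool_pos: [0.5947, -0.0129, 0.0343]
ee_rot: [-0.018, 1.0, 0.0, -0.004]
force: [-13.6, 0.9, 5.6]
opening: 0.0002
finger_force: 6.6
```

The push has risen past 12 N. I'll ease off slowly so it catches, then back away.

Request:
drive_tool(
  targets=[
    [0.002,0,0,0],
    [0.004,0,0,0],
    [0.007,0,0,0],
    [0.01,0,0,0],
    [0.014,0,0,0],
  ],
)

```text
time_s: 26.72
tool_pos: [0.584, -0.0138, 0.0349]
ee_rot: [-0.018, 1.0, -0.0, 0.001]
force: [-0.2, 0.7, 0.9]
opening: -0.0001
finger_force: 0.0
```

Request:
drive_tool(
  targets=[
    [0.02,0,0,0],
    [0.06,0,0,0],
    [0.11,0,-0.02,0],
    [0.15,0,-0.06,0],
    [0.17,0,-0.1,0],
  ],
)

```text
time_s: 27.35
tool_pos: [0.4122, -0.0198, 0.1359]
ee_rot: [-0.017, 1.0, -0.0, 0.001]
force: [0.4, -0.1, 0.7]
opening: 0.0002
finger_force: 0.0
```

Request:
drive_tool(
  targets=[
    [0,0.05,0,0],
    [0,0.1,0,0],
    [0,0.15,0,0],
    [0,0.2,0,0],
    [0,0.2,0,0],
  ],
)

```text
time_s: 27.98
tool_pos: [0.4062, 0.1829, 0.1349]
ee_rot: [-0.02, 1.0, 0.0, 0.0]
force: [0.1, -1.2, -0.0]
opening: 0.0001
finger_force: 0.0
```

```bash
python3 - <<'E'
from h import *
s=sensors.get_state();p=viewer.snapshot("top");cv2.imwrite("pics/top9.png",p[:,:,::-1])
print(s["time_s"],s["tool_pos"],s["force"])
for l,z in(("front",.052),("tray",.044),("nippers",0),("tub",0),("cutter",0),("chisel",0)):
  for q in spotter.pinpoint("top",l)[:3]: print(l,q,atz("top",q["location"],z))
E
```

```text
27.975 [0.4062 0.1829 0.1349] [ 0.1029 -1.1878 -0.0127]
front {'location': [159.7, 329.5], 'p': 0.84} [ 0.602  -0.0146  0.052 ]
nippers {'location': [234.0, 199.0], 'p': 0.57} [0.4202 0.3157 0.    ]
tub {'location': [122.8, 435.4], 'p': 0.59} [ 0.7207 -0.3006  0.    ]
cutter {'location': [128.3, 203.0], 'p': 0.72} [0.702  0.3211 0.    ]
chisel {'location': [293.2, 435.3], 'p': 0.98} [ 0.2745 -0.2787  0.    ]
chisel {'location': [252.9, 332.9], 'p': 0.93} [ 0.3734 -0.0243  0.    ]
```

View pics/top9.png

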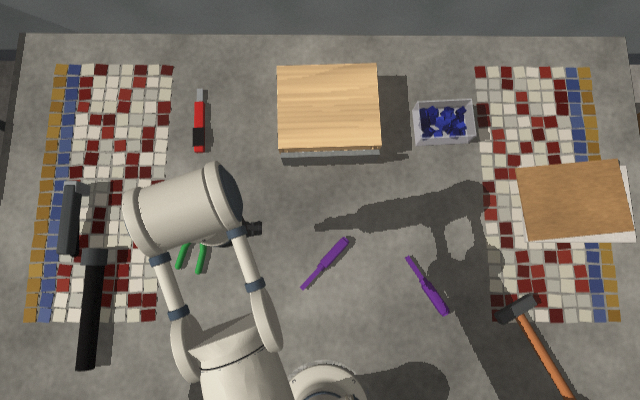

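The drawer is shut, with its front at (330,157) as at the start. The black chisel is no longer on the bench, and the nippers, tub and cutter haven't moved.

```bash
python3 -c "
from plant import hand_in
print(hand_in())"
```

```text
the job is handed in; nothing more can be done
None
```

The chisel is lying flat in the drawer, the drawer is latched shut, the nippers, tub and cutter were left in place, and the job is handed in at about 28 s; the peak measured push was about 17.4 N, on the opening press.

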